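# Take a garlic bulb with the tongs and hold it over the bowl

### The arm

A 6-joint arm with a two-finger parallel gripper is mounted at the origin on a cart in front of the work surface, level with it; the furniture and walls round the work are solid. World frame = base frame: x ahead of the robot, y to its left, z up, the work surface at z = 0. Lengths are in m, angles in rad, forces in N, time in s.
With the tool pointing down it reaches from about 0.3 to 0.875 m from the base axis. Payload 6.4 kg.
Tool frame: the origin (TCP) lies midway between the tips of the shut fingers; the grasp point (between the pads) lies 19 mm behind it; z points along the fingers, y is the line along which they close (so a half turn about z gives the same grasp; the last joint's range is limited). The gripper opens to 85 mm and grips with 20 to 120 N. Pads are 22 mm wide; open, the fingers measure 114 mm over their backs; the gripper's body (76 mm by 85 mm) begins 54 mm behind the grasp point. The pads swing forward as they close: fully open they stand 13 mm farther back than shut.
Start: joints at [0.897, 0.181, 1.607, -0, 1.354, -0.206], TCP at [0.259, 0.513, 0.231] pointing down, gripper open.
Joint ranges: [-2.99, 2.99], [-0.89, 2.07], [0.3, 2.58], [-1.14, 4.28], [0, 2.63], [-3.12, 3.12]. Speed limits (rad/s): [2.57, 2.57, 3.01, 3.14, 3.14, 3.14].

### API

Orientations are given as a unit quaternion [w, x, y, z].
In Python, from bench import ctrl gives the robot as it stands.
- The arm moves only by the tool drive_tool, never from a script. Its argument "plan" is a list that holds one entry, the list of rows, each a list of 4 numbers: the shift along the tool's x, y, z scaled (see below), then the turn about the tool's z scaled (see below). In form: [[[x, y, z, roll], ...]]. A call has 1 to 12 rows; each row is the pose to reach, as a shift and turn from the pose commanded when the call began, along the tool's axes at that moment, turning the shorter way round; what a row does not reach only later rows make up. The controller multiplies each number of a shift by 400 mm and each number of a turn by 180 degrees. A row lasts 1/12 s, in which the tool goes at most 41.7 mm and 7.16 degrees, less where a joint would pass 70% of its speed; a pose out of reach is approached as far as the arm can. A call with a number of a shift or a turn outside -1 to 1 is refused whole. A call with a gripper value outside its range is refused whole. "jaw" is the closure, from 0 (fully open) to 1 (shut), set as the call begins (left out, the last holds). The fingers move at their own pace and stop on an object; the grip force is fixed at half the most. Time passes only in rows, so rows that repeat a pose let the fingers close. It gives the time, the measured TCP pose, the force, the opening and the grip force at its end, in the units of the state.
- ctrl.get_obs(): the state, without advancing time (a new reading comes with each control period).
- ctrl.camera(name): name is "side" or "top" or "wrist"; returns (picture, depth): 480x640x3 uint8, red, green, blue; 480x640 float32, m along the optical axis (not along the pixel's ray), 0 where there is no reading.
- ctrl.camera_info(name): a dict with "camera_matrix" (3x3 intrinsics, pixels), "R" (3x3) and "t" (3): a world point X has camera coordinates R X + t; the wrist camera has in their place "T_tool_cam" (4x4, takes a point from camera to tool coordinates, whose origin is the TCP and whose axes are the flange's). Camera axes: x right, y down, z forward; pixel columns grow to the right and rows downward; lengths in m; the calibration is good to about 2 mm. A picture is of the moment at which its call begins: read the wrist's pose just before it. camera_info takes no time and is no camera call.
- ctrl.hand_in(): hands the job in; it is judged then, once.
The state is a dict: "time_s": time; "q": joint angles; "dq": joint speeds; "joint_efforts": joint torques, N m; "eef_pos": TCP position; "eef_rot": TCP orientation; "wrist_force": force on the tool from outside, world axes, zero at the start; "torque": the same for the moment, N m; "opening": opening from 0.0 (shut) to 1.0 (fully open); "grasp_force": force on a finger pad.
Only numpy, scipy, OpenCV 4.12 (cv2) and the standard library are available. Lean on these libraries where they do the work, as an engineer would, in place of code of your own. Each camera call takes 0.05 s, during which the arm holds its last target. There are 200 camera calls.

### The job

Grip the kitchen tongs, close their jaws round the garlic bulb, and carry the bulb in the tongs to the prep bowl. Finish while still holding it there, squeezed in the tongs above the middle of the bowl and at least 3 cm clear of its rim: do not drop it in or put anything down. Never touch the garlic with the gripper itself, and leave the bowl, lemon, tin and mug standing where they are.

Things in the scene. Friction and masses are not known exactly. Their poses are not given: they have to be found in the camera images.
- tongs: Plain steel kitchen tongs, 95 g, lying on edge: two bowed strip arms, 3 mm thick, 24 mm high, on a hinge pin, sprung open, closing sideways. Origin: hinge pin, underside; z up; x: centre line towards the jaws when open (jaw ends at 225 mm). A 23 mm wire ring (look only) trails behind. The frame belongs to the left arm: squeezed evenly, it turns clockwise by half of joint tongs_arm.
- tongs_grip (a point): Where to grip, from above, fingers outside both arms: on the open tongs' centre line, 100 mm from the hinge (mass centre near 115 mm), 12 mm above the underside, mid-height. Width here over both arms: 67 mm open, 43 mm when the jaws hold the garlic (arms then parallel from 50 to 135 mm), about 20 mm shut. At 58 mm the spring alone keeps them in the fingers and the jaws still clear the garlic.
- tongs_jaws (a point): Middle of the jaws: on the open tongs' centre line, 205 mm from the hinge, 12 mm above the underside. Each jaw is a shallow V in plan, 40 mm long, 24 mm high, that embraces a round thing from the side; jaw ends are about 93 mm apart inside when open, 45 mm when they hold the 56 mm bulb. Fixed to the left arm, like the body frame.
- tongs_arm (a joint): Angle by which the two arms have been closed towards each other, rad: 0 fully open (as at the start), about 0.24 when the jaws hold the garlic, 0.46 shut. The spring needs about 3 N at the grip to begin closing and about 5.5 N at 0.24.
- garlic: A whole pale garlic bulb with a short stalk, 56 mm across and 56 mm high, 27 to 54 g, standing on the worktop. Origin: centre of its underside, z up through the stalk.
- garlic_center (a point): The middle of the garlic bulb, 25 mm above its underside, at about its widest height.
- bowl: A round patterned ceramic prep bowl, 114 mm across and 54 mm high, 206 g, open and empty, standing on the worktop. Origin: centre of its underside, z up.
- bowl_rim (a point): Centre of the bowl's mouth, at rim height, 54 mm above its underside. The undersides of the wall cabinets hang about 0.48 m above the worktop over everything beyond about x = 0.52 m: keep the hand low and on the near side of the row.
- lemon: A yellow lemon, 72x57x58 mm, standing in the same row as the garlic and the bowl; leave it alone. Origin: centre of its underside.
- tin: A low round food tin, 86 mm across and 40 mm high, farther back; leave it alone. Origin: centre of its underside.
- mug: A plain mug, 80x110x89 mm, farther back; leave it alone. Origin: centre of its underside.
Not all that is in view belongs to the job. What is shaped like the bowl but brown or red is not meant. Of the things like the garlic, leave any that is green; of the rest the larger one is meant.

How it is judged:
By the outcome, as a careful person would: the job done as asked, in the order asked, and still so for the second after the job is handed in, while the arm keeps its last pose, push and grip.
It also fails if it takes over 54 s, if anything falls off the work surface, if the arm or the gripper's body presses on something with over 40 N, if the wrist force passes 120 N, or if a joint passes its speed limit or range.

## Working session

There is one attempt and no reset: what is moved stays moved. The work goes in short steps, Python scripts to look and compute and a tool call to move; the robot and the scene stay as the last step left them, time stands still between calls to the robot, and variables do not carry over. Pictures are saved under pics/ and viewed, at most 10 in all, crops included, and the job is handed in when it is done.

Besides the shell and the picture viewer there is one more tool, called by a JSON object that holds its "api" and its "payload", one argument or row to a line. drive_tool: Moves the arm, as the interface text tells. Its arguments: {"type":"object","properties":{"plan":{"type":"array"},"jaw":{"type":"number"}},"required":["plan"]}

```bash
ls; mkdir -p pics; python3 - <<'E'
from bench import ctrl
import cv2,numpy as np
for n in ("top","side"):
    p,d=ctrl.camera(n); cv2.imwrite(f"pics/{n}0.png",p[:,:,::-1]); np.savez(f"{n}0.npz",p=p,d=d)
    print(n,ctrl.camera_info(n))
o=ctrl.get_obs(); print(o)
E
```

```text
pics
top {'camera_matrix': array([[611.68056344,   0.        , 323.28758913],
       [  0.        , 611.68056344, 242.4534701 ],
       [  0.        ,   0.        ,   1.        ]]), 'R': array([[-0.29718921, -0.95478053,  0.0085269 ],
       [-0.8982428 ,  0.27654035, -0.3415923 ],
       [ 0.32378765, -0.10917677, -0.93980955]]), 't': array([0.25137927, 0.46096224, 1.45481405])}
side {'camera_matrix': array([[595.52186632,   0.        , 326.56433832],
       [  0.        , 595.52186632, 242.50694701],
       [  0.        ,   0.        ,   1.        ]]), 'R': array([[-0.9562643 , -0.29249014, -0.00284611],
       [-0.24008676,  0.79042094, -0.56355397],
       [ 0.16708361, -0.53822323, -0.82607434]]), 't': array([0.54010527, 0.08003021, 1.63533279])}
{'time_s': 0.1, 'q': array([ 8.96693100e-01,  1.81463795e-01,  1.60791139e+00,  3.57647376e-06,
        1.35382672e+00, -2.06325943e-01]), 'dq': array([-7.19264142e-04, -2.10852057e-03, -2.21268963e-03, -1.58978884e-03,
       -5.91163569e-04, -8.49239674e-05]), 'joint_efforts': array([-7.35036210e-04, -4.45878518e+01, -3.52239847e+01, -2.65666249e-04,
        4.08475680e-03,  3.49164281e-05]), 'eef_pos': array([0.25894359, 0.51282725, 0.23047428]), 'eef_rot': array([-3.44456867e-04,  2.31762331e-01,  9.72772108e-01, -7.27167330e-04]), 'wrist_force': array([-0.07544019,  1.23908766, -0.12963249]), 'torque': array([-0.07350686, -0.00135912,  0.0314219 ]), 'grasp_force': 0.0, 'opening': 1.0017747305257783}
```

View pics/top0.png

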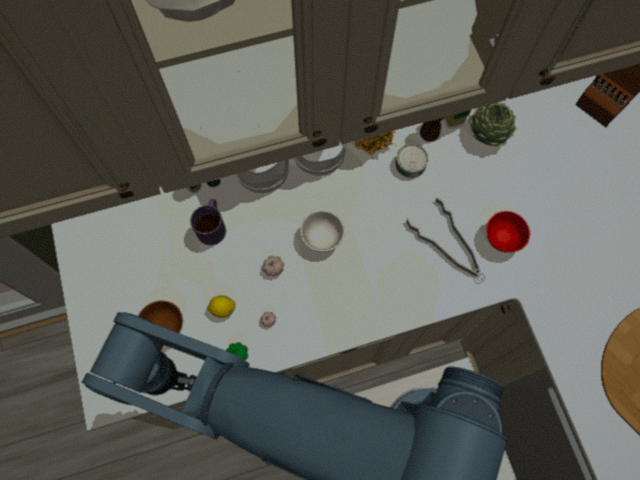

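View pics/side0.png

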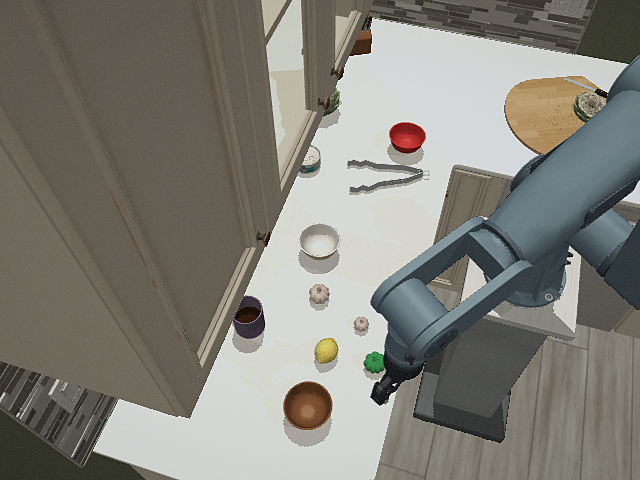

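The larger pale bulb is at top (273,266) / side (319,293). The small one is at top (268,319) and the green one at top (237,351), so the first is meant. The white bowl is at top (322,232) / side (320,240), and the brown and red ones are decoys. The tongs' hinge is near top (478,272), with the jaws at (408,222) and (438,201). I'll confirm these in enlarged crops.

```bash
python3 - <<'E'
import cv2,numpy as np
t=cv2.imread("pics/top0.png"); s=cv2.imread("pics/side0.png")
def c(im,x,y,w,h,k): return cv2.resize(im[y:y+h,x:x+w],None,fx=k,fy=k,interpolation=cv2.INTER_CUBIC)
a=np.hstack([c(t,395,190,100,100,4),c(s,340,145,100,50,4)[:, :].repeat(1,0) if 0 else np.vstack([c(s,340,145,100,50,4),c(t,250,240,50,25,8)[:200]])])
b=np.hstack([c(t,250,200,100,50,4)*0+c(t,250,240,100,50,4)*1, c(s,290,270,100,50,4)])
cv2.imwrite("pics/crop1.png",np.vstack([a,b]))
E
```

```text
(no output)
```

View pics/crop1.png

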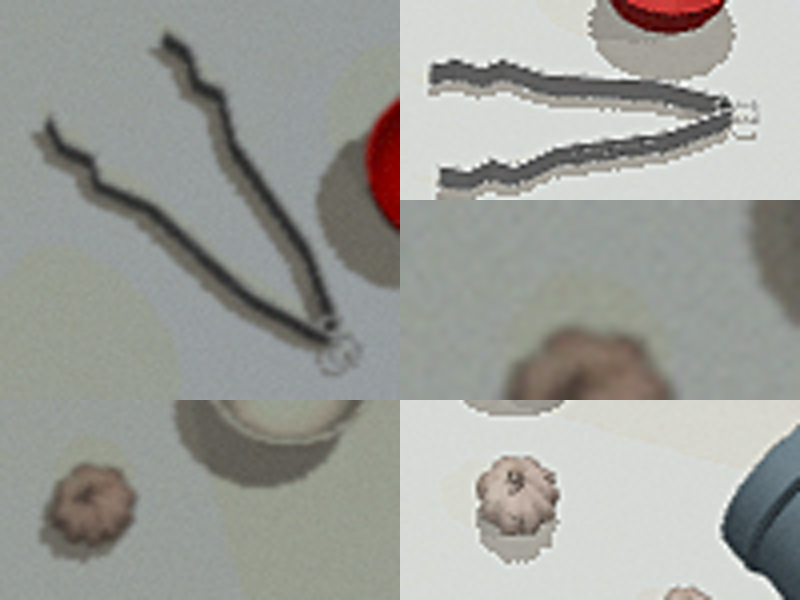

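```bash
cat > h.py <<'E'
import numpy as np
from bench import ctrl
I={n:ctrl.camera_info(n) for n in ("top","side")}
def ray(n,u,v):
    i=I[n];R=np.array(i["R"]);K=np.array(i["camera_matrix"])
    return -R.T@np.array(i["t"]), R.T@np.linalg.inv(K)@np.array([u,v,1.])
def tri(a,b):
    A=np.zeros((3,3));y=np.zeros(3);L=[]
    for n,p in (("top",a),("side",b)):
        c,d=ray(n,*p);d=d/np.linalg.norm(d);M=np.eye(3)-np.outer(d,d);A+=M;y+=M@c;L.append((c,M))
    X=np.linalg.solve(A,y); return X, [np.linalg.norm(M@(X-c))*1e3 for c,M in L]
def plane(n,u,v,z):
    c,d=ray(n,u,v); return c+d*(z-c[2])/d[2]
def cloud(n,p,d):
    v,u=np.mgrid[:480,:640];i=I[n];K=np.array(i["camera_matrix"])
    P=np.stack([(u-K[0,2])*d/K[0,0],(v-K[1,2])*d/K[1,1],d],-1)
    return (P-np.array(i["t"]))@np.array(i["R"])
E
python3 - <<'E'
from h import *
import cv2
np.set_printoptions(precision=4,suppress=True)
for n,a,b in (("hinge",(477.5,273.7),(421.7,172)),("tipA",(406.7,220.5),(350,189.5)),("tipB",(436.2,199.5),(348,163.7)),("garlic",(273.7,265.5),(319.5,293.7)),("bowl",(322,231),(320,240)),("lemon",(222,306),(326,350))):
    print(n,*tri(a,b))
boxes={"top":dict(tongs=(400,192,486,284),garlic=(255,250,292,282),bowl=(295,205,350,258),lemon=(203,290,240,322)),
"side":dict(tongs=(342,155,432,196),garlic=(303,278,333,306),bowl=(295,220,344,262),lemon=(310,333,342,366))}
for n in boxes:
    z=np.load(n+"0.npz");W=cloud(n,z["p"],z["d"])
    for k,(x0,y0,x1,y1) in boxes[n].items():
        w=W[y0:y1,x0:x1].reshape(-1,3); g=z["p"][y0:y1,x0:x1].reshape(-1,3)
        t=w[abs(w[:,2])<.006]; m=w[:,2]>.012
        q=w[m]; print(n,k,"tab z",np.median(w[:,2]),"zmax",np.percentile(q[:,2],98),"min",q[:,:2].min(0),"max",q[:,:2].max(0),len(q))
        if k=="bowl":
            r=q[q[:,2]>np.percentile(q[:,2],98)-.006]
            (c,rad)=cv2.minEnclosingCircle(r[:,:2].astype(np.float32)); print("  rim",c,rad,len(r))
        if k=="garlic": print("  circ",cv2.minEnclosingCircle(q[:,:2].astype(np.float32)))
        if k=="tongs": np.save(f"tongs_{n}.npy",q)
E
```

```text
hinge [ 0.3392 -0.2589  0.0153] [np.float64(1.138122604529557), np.float64(1.1381226045296027)]
tipA [ 0.5332 -0.1362  0.0074] [np.float64(0.5476949736618538), np.float64(0.5476949736617771)]
tipB [ 0.5671 -0.2334  0.008 ] [np.float64(0.6307541824361155), np.float64(0.6307541824361903)]
garlic [0.5124 0.2379 0.0178] [np.float64(0.990494351036254), np.float64(0.99049435103614)]
bowl [0.5551 0.0944 0.0508] [np.float64(0.600167973836677), np.float64(0.6001679738366406)]
lemon [0.4466 0.3904 0.0253] [np.float64(0.19250458978412685), np.float64(0.1925045897841019)]
top tongs tab z 0.0010285879572147635 zmax 1.5225658029866986 min [ 0.0177 -0.2874] max [0.5687 0.2714] 548
top garlic tab z 0.0020590549751174775 zmax 0.055533954471117995 min [0.0177 0.2114] max [0.539  0.2714] 344
  circ ((0.27836647629737854, 0.25691550970077515), 0.2611544728279114)
top bowl tab z 0.006898752481542465 zmax 0.059255426438417386 min [0.0177 0.0368] max [0.6139 0.2714] 1245
  rim (0.31372788548469543, 0.17306511104106903) 0.31201162934303284 142
top lemon tab z 0.0034843249859886575 zmax 0.06147972318145686 min [0.0177 0.2714] max [0.4723 0.4318] 493
side tongs tab z 0.0006277420571963984 zmax 1.3975450025543708 min [ 0.2625 -0.2726] max [0.5694 0.9749] 468
side garlic tab z 0.0020957103208423928 zmax 0.051842068215880104 min [0.2625 0.2119] max [0.5398 0.9749] 313
  circ ((0.39013755321502686, 0.5951439738273621), 0.40073704719543457)
side bowl tab z 0.011205620030746634 zmax 0.05722558093644424 min [0.2625 0.0341] max [0.6144 0.9749] 995
  rim (0.4181927442550659, 0.5084306001663208) 0.4918711483478546 140
side lemon tab z 0.003971930672120249 zmax 0.05957270535464438 min [0.2625 0.3586] max [0.4741 0.9749] 481
```

```bash
python3 - <<'E'
from h import *
import cv2
from scipy.optimize import minimize
np.set_printoptions(precision=4,suppress=True)
boxes={"top":dict(tongs=(400,192,486,284),garlic=(255,250,292,282),bowl=(295,205,350,258)),
"side":dict(tongs=(342,155,432,196),garlic=(303,278,333,306),bowl=(295,220,344,262))}
T=[]
for n in boxes:
    z=np.load(n+"0.npz");W=cloud(n,z["p"],z["d"])
    for k,(x0,y0,x1,y1) in boxes[n].items():
        w=W[y0:y1,x0:x1][z["d"][y0:y1,x0:x1]>0]
        q=w[(w[:,2]>.010)&(w[:,2]<.2)]
        c=lambda q:cv2.minEnclosingCircle(q[:,:2].astype(np.float32))
        print(n,k,"zmax",np.percentile(q[:,2],[90,98]),len(q))
        if k=="bowl": print("  rim",c(q[q[:,2]>.045]), c(q))
        if k=="garlic": print("  circ",c(q),c(q[q[:,2]>.02]), q[q[:,2]>.05].mean(0))
        if k=="tongs": q=q[(q[:,2]<.04)]; T.append(q); print(q.min(0),q.max(0))
q=np.vstack(T)
# axis: symmetric |y| profile: minimise mismatch between the two arms
from scipy.spatial import cKDTree
def loc(p,X): 
    c,s=np.cos(p[2]),np.sin(p[2]);d=X[:,:2]-p[:2];return np.c_[d@[c,s],d@[-s,c]]
def f(p,X):
    l=loc([.3392,p[0],p[1]],X) ; m=l*[1,-1]
    return np.minimum(cKDTree(l).query(m)[0],.01).mean()
for X in T+[q]:
    r=min((minimize(f,[y,a],args=(X,),method="Nelder-Mead",options=dict(xatol=1e-5,fatol=1e-7)) for y in (-.26,-.257,-.263) for a in (.3,.34,.38)),key=lambda r:r.fun)
    l=loc([.3392,r.x[0],r.x[1]],X); print(r.x,np.degrees(r.x[1]),r.fun,"x range",l[:,0].min(),np.percentile(l[:,0],[1,99]),l[:,0].max())
    for a in (.03,.06,.1,.135,.16,.205):
        s=l[abs(l[:,0]-a)<.006]; print(a,[np.round([t[:,1].mean(),*np.percentile(t[:,1],[10,90])],4) for t in (s[s[:,1]>0],s[s[:,1]<0]) if len(t)])
E
```

```text
top tongs zmax [0.0266 0.0296] 596
[ 0.315  -0.3427  0.01  ] [ 0.5866 -0.0925  0.0332]
top garlic zmax [0.0467 0.0521] 340
  circ ((0.5195199847221375, 0.24138373136520386), 0.03581489250063896) ((0.5108793377876282, 0.23948948085308075), 0.02839764393866062) [0.5076 0.2397 0.0531]
top bowl zmax [0.0531 0.0577] 1314
  rim ((0.5569033622741699, 0.09303952008485794), 0.05821098014712334) ((0.5569033622741699, 0.09303952008485794), 0.05821098014712334)
side tongs zmax [0.0251 0.0282] 527
[ 0.3174 -0.2727  0.01  ] [ 0.5697 -0.1315  0.0307]
side garlic zmax [0.0445 0.0509] 312
  circ ((0.5110671520233154, 0.2403823435306549), 0.028814265504479408) ((0.5110671520233154, 0.2403823435306549), 0.028814265504479408) [0.511  0.2434 0.0527]
side bowl zmax [0.0522 0.0561] 1072
  rim ((0.5562669038772583, 0.09423930943012238), 0.06046232581138611) ((0.5491543412208557, 0.06566578894853592), 0.0871511697769165)
[-0.2586  0.3454] 19.787875622235084 0.0015644516175508684 x range -0.024397297070422295 [-0.0193  0.2239] 0.2617173330951243
0.03 [array([0.0188, 0.0152, 0.0221]), array([-0.017 , -0.0201, 
[... 836 characters left out ...]
4, 0.0516]), array([-0.0488, -0.0547, -0.0441])]
0.205 [array([0.0546, 0.0502, 0.0597]), array([-0.0556, -0.0598, -0.0525])]
[-0.2584  0.3452] 19.780195597411108 0.001303246503429029 x range -0.024487902892161503 [-0.0173  0.2237] 0.2616276814231101
0.03 [array([0.0182, 0.0145, 0.0214]), array([-0.0165, -0.0209, -0.0122])]
0.06 [array([0.0265, 0.0237, 0.0295]), array([-0.0265, -0.0293, -0.0238])]
0.1 [array([0.0383, 0.0292, 0.0382]), array([-0.0352, -0.0351, -0.0275])]
0.135 [array([0.0365, 0.0334, 0.0396]), array([-0.0359, -0.0411, -0.0316])]
0.16 [array([0.0485, 0.0455, 0.0521]), array([-0.0487, -0.0534, -0.0439])]
0.205 [array([0.0557, 0.0513, 0.0597]), array([-0.0544, -0.0586, -0.0517])]
```

```bash
python3 - <<'E'
from h import *
import cv2
np.set_printoptions(precision=4,suppress=True)
for n,B in (("top",dict(red=(480,200,535,262),smallg=(255,305,282,332),green=(226,338,250,364))),("side",dict(red=(380,115,435,160),smallg=(350,312,374,336),green=(360,347,388,376),lemon=(310,333,342,366)))):
    z=np.load(n+"0.npz");W=cloud(n,z["p"],z["d"])
    for k,(x0,y0,x1,y1) in B.items():
        w=W[y0:y1,x0:x1][z["d"][y0:y1,x0:x1]>0]; q=w[(w[:,2]>.012)&(w[:,2]<.08)]
        print(n,k,q[:,:2].min(0),q[:,:2].max(0),np.percentile(q[:,2],98))
def go(x,y,z,yaw):  # shift in tool axes from current pose /0.4, yaw of tool x in deg (tool down)
    pass
o=ctrl.get_obs();print(o["eef_pos"])
from scipy.spatial.transform import Rotation as Ro
w,a,b,c=o["eef_rot"];R=Ro.from_quat([a,b,c,w]).as_matrix();print(R)
print("to hover",R.T@(np.array([.432,-.225,.10])-o["eef_pos"])/.4)
E
```

```text
top red [ 0.3567 -0.4212] [ 0.4996 -0.308 ] 0.05766996119935543
top smallg [0.3643 0.2705] [0.4011 0.3087] 0.03608430159229734
top green [0.3008 0.3569] [0.3495 0.408 ] 0.05181946402335351
side red [ 0.357  -0.4228] [ 0.4711 -0.3045] 0.05616237877098721
side smallg [0.3642 0.2722] [0.4025 0.3091] 0.03543879959438747
side green [0.2978 0.3569] [0.3511 0.4136] 0.051114790762105636
side lemon [0.418  0.3586] [0.4741 0.4285] 0.059229355946393586
[0.2589 0.5128 0.2305]
[[-0.8926  0.4509 -0.001 ]
 [ 0.4509  0.8926 -0.0013]
 [ 0.0003 -0.0016 -1.    ]]
to hover [-1.218  -1.4508  0.3281]
```

{"api": "drive_tool", "payload": {
  "plan": [
    [[-0.6,-0.73,0,-0.26],[-0.6,-0.73,0,-0.26],[-0.6,-0.73,0,-0.26],[-0.6,-0.73,0,-0.26],[-0.6,-0.73,0,-0.26],[-0.6,-0.73,0,-0.26],[-0.6,-0.73,0,-0.26],[-0.6,-0.73,0,-0.26],[-0.6,-0.73,0,-0.26],[-0.6,-0.73,0,-0.26],[-0.6,-0.73,0,-0.26],[-0.6,-0.73,0,-0.26]]
  ],
  "jaw": 0
}}

```text
time_s: 1.1
eef_pos: [0.3422, 0.1428, 0.2312]
eef_rot: [0.0, -0.171, 0.985, 0.0]
wrist_force: [-0.8, 0.3, -0.5]
opening: 1.003
grasp_force: 0.0
```

```bash
cat >> h.py <<'E'
from scipy.spatial.transform import Rotation as Ro
def go(x,y,z,yaw):
    o=ctrl.get_obs();w,a,b,c=o["eef_rot"];R=Ro.from_quat([a,b,c,w]).as_matrix()
    yc=np.degrees(np.arctan2(R[1,0],R[0,0])); print("t",o["time_s"],"pos",o["eef_pos"].round(4),"yaw",yc.round(2),"tilt",R[2].round(4),"q6",o["q"][5].round(2),"F",o["wrist_force"].round(1),"open",round(o["opening"],3),"gf",round(o["grasp_force"],1))
    print("shift",(R.T@(np.array([x,y,z])-o["eef_pos"])/.4).round(4),"roll",round(-((yaw-yc+180)%360-180)/180,4))
E
python3 -c "
from h import *
go(.432,-.225,.10,199.8)"
```

```text
t 1.1 pos [0.3422 0.1428 0.2312] yaw -160.31 tilt [-1.e-04  1.e-04 -1.e+00] q6 -1.84 F [-0.8  0.3 -0.5] open 1.003 gf 0.0
shift [ 0.0985 -0.9414  0.3279] roll -0.0006
```

{"api": "drive_tool", "payload": {
  "plan": [
    [[0.1,-0.94,0.13,0],[0.1,-0.94,0.13,0],[0.1,-0.94,0.13,0],[0.1,-0.94,0.13,0],[0.1,-0.94,0.13,0],[0.1,-0.94,0.13,0],[0.1,-0.94,0.13,0],[0.1,-0.94,0.13,0],[0.1,-0.94,0.13,0],[0.1,-0.94,0.13,0],[0.1,-0.94,0.13,0],[0.1,-0.94,0.13,0]]
  ]
}}

```text
time_s: 2.1
eef_pos: [0.433, -0.2209, 0.1785]
eef_rot: [-0.0, -0.174, 0.985, 0.001]
wrist_force: [-0.3, 0.4, -0.1]
opening: 1.002
grasp_force: 0.0
```

```bash
python3 - <<'E'
from h import *
import cv2
go(.432,-.225,.06,199.8)
o=ctrl.get_obs();p,d=ctrl.camera("wrist");i=ctrl.camera_info("wrist");cv2.imwrite("pics/w1.png",p[:,:,::-1])
T=np.array(i["T_tool_cam"]);K=np.array(i["camera_matrix"]);print(T.round(3))
w,a,b,c=o["eef_rot"];R=Ro.from_quat([a,b,c,w]).as_matrix()
v,u=np.mgrid[:480,:640];P=np.stack([(u-K[0,2])*d/K[0,0],(v-K[1,2])*d/K[1,1],d],-1)[d>0]
W=(P@T[:3,:3].T+T[:3,3])@R.T+o["eef_pos"]
q=W[(W[:,2]>.008)&(W[:,2]<.04)&(abs(W[:,0]-.45)<.15)&(W[:,1]<-.1)&(W[:,1]>-.3)]
h=np.array([.338,-.2585]);e=np.radians(19.8);l=np.c_[(q[:,:2]-h)@[np.cos(e),np.sin(e)],(q[:,:2]-h)@[-np.sin(e),np.cos(e)]]
print("table",np.median(W[abs(W[:,2])<.01,2]))
for a in np.arange(.02,.24,.02):
    s=l[abs(l[:,0]-a)<.005];print(a.round(2),[np.percentile(t[:,1],[2,50,98]).round(4) for t in (s[s[:,1]>0],s[s[:,1]<0]) if len(t)>5])
print(l[:,0].max(), np.percentile(q[:,2],98))
E
```

```text
t 2.1 pos [ 0.433  -0.2209  0.1785] yaw -159.96 tilt [ 6.0e-04  2.4e-03 -1.0e+00] q6 -2.64 F [-0.3  0.4 -0.1] open 1.002 gf 0.0
shift [ 0.0055 -0.0094  0.2963] roll 0.0014
[[-0.001 -0.955 -0.298  0.075]
 [ 1.    -0.001 -0.    -0.001]
 [ 0.    -0.298  0.955 -0.142]
 [ 0.     0.     0.     1.   ]]
table -0.0005796311912470709
0.02 [array([0.0078, 0.0108, 0.0132]), array([-0.0153, -0.0123, -0.0092])]
0.04 [array([0.0158, 0.0184, 0.0215]), array([-0.0231, -0.0206, -0.0175])]
0.06 [array([0.0235, 0.0251, 0.0269]), array([-0.0293, -0.0268, -0.0254])]
0.08 [array([0.0259, 0.0274, 0.0306]), array([-0.0322, -0.0296, -0.0279])]
0.1 [array([0.0283, 0.0302, 0.0329]), array([-0.0344, -0.0319, -0.0304])]
0.12 [array([0.0307, 0.032 , 0.0354]), array([-0.0367, -0.0342, -0.0328])]
0.14 [array([0.0332, 0.0359, 0.0393]), array([-0.0413, -0.0377, -0.0354])]
0.16 [array([0.0428, 0.0464, 0.0495]), array([-0.0523, -0.0489, -0.0452])]
0.18 [array([0.0449, 0.0476, 0.0509]), array([-0.054 , -0.0502, -0.0476])]
0.2 [array([0.0481, 0.0511, 0.0543]), array([-0.0569, -0.0537, -0.0498])]
0.22 [array([0.0487, 0.0502, 0.0529]), array([-0.0553, -0.0529, -0.0514])]
0.2279624440544797 0.02534563704746921
```

{"api": "drive_tool", "payload": {
  "plan": [
    [[0,-0.005,0.1,0],[0,-0.005,0.2,0],[0,-0.005,0.25,0],[0,-0.005,0.28,0],[0,-0.005,0.3,0],[0,-0.005,0.3,0]]
  ]
}}

```text
time_s: 2.65
eef_pos: [0.4329, -0.2221, 0.0582]
eef_rot: [-0.001, -0.175, 0.985, 0.001]
wrist_force: [-0.5, 0.1, 0.7]
opening: 0.999
grasp_force: 0.0
```

```bash
python3 -c "
from h import *
go(.4333,-.2254,-.002,199.8)"
```

```text
t 2.65 pos [ 0.4329 -0.2221  0.0582] yaw -159.88 tilt [ 0.0012  0.0024 -1.    ] q6 -2.64 F [-0.5  0.1  0.7] open 0.999 gf 0.0
shift [ 0.0017 -0.0085  0.1505] roll 0.0018
```

{"api": "drive_tool", "payload": {
  "plan": [
    [[0.001,-0.0085,0.04,0.001],[0.001,-0.0085,0.08,0.001],[0.001,-0.0085,0.11,0.001],[0.001,-0.0085,0.13,0.001],[0.001,-0.0085,0.142,0.001],[0.001,-0.0085,0.15,0.001],[0.001,-0.0085,0.15,0.001],[0.001,-0.0085,0.15,0.001]]
  ]
}}

```text
time_s: 3.32
eef_pos: [0.4347, -0.228, -0.0001]
eef_rot: [0.0, -0.172, 0.985, -0.0]
wrist_force: [-0.2, -0.3, 0.3]
opening: 0.999
grasp_force: 0.0
```

{"api": "drive_tool", "payload": {
  "plan": [
    [[0,0,0,0],[0,0,0,0],[0,0,0,0],[0,0,0,0]]
  ],
  "jaw": 0.2
}}

```text
time_s: 3.65
eef_pos: [0.4346, -0.2281, -0.0001]
eef_rot: [0.0, -0.172, 0.985, -0.0]
wrist_force: [-0.5, 1.4, 4.6]
opening: 0.8
grasp_force: 3.2
```

```bash
python3 -c "
from h import *
go(.4333,-.2254,-.002,199.8)"
```

```text
t 3.65 pos [ 4.346e-01 -2.281e-01 -1.000e-04] yaw -160.18 tilt [-5.e-04 -7.e-04 -1.e+00] q6 -2.64 F [-0.5  1.4  4.6] open 0.8 gf 3.2
shift [0.0009 0.0074 0.0047] roll 0.0001
```

{"api": "drive_tool", "payload": {
  "plan": [
    [[0,0,0,0],[0,0,0,0],[0,0.007,0.004,0],[0,0.007,0.004,0],[0,0.007,0.004,0],[0,0.007,0.004,0]]
  ],
  "jaw": 0.12
}}

```text
time_s: 4.15
eef_pos: [0.4332, -0.225, -0.0025]
eef_rot: [-0.0, -0.172, 0.985, 0.0]
wrist_force: [-0.1, 0.5, 0.2]
opening: 0.879
grasp_force: 0.0
```

{"api": "drive_tool", "payload": {
  "plan": [
    [[0,0,0,0],[0,0,0,0],[0,0,0,0],[0,0,0,0],[0,0,0,0]]
  ],
  "jaw": 0.32
}}

```text
time_s: 4.57
eef_pos: [0.4339, -0.2257, -0.0017]
eef_rot: [0.0, -0.172, 0.985, -0.001]
wrist_force: [-1.5, -0.8, 5.6]
opening: 0.68
grasp_force: 5.3
```

```bash
python3 - <<'E'
from h import *
import cv2
go(.4333,-.2254,-.002,199.8)
p,d=ctrl.camera("side");cv2.imwrite("pics/s2.png",cv2.resize(p[130:220,330:450,::-1],None,fx=5,fy=5,interpolation=cv2.INTER_CUBIC))
E
```

```text
t 4.5667 pos [ 0.4339 -0.2257 -0.0017] yaw -160.18 tilt [-7.0e-04 -1.3e-03 -1.0e+00] q6 -2.64 F [-1.5 -0.8  5.6] open 0.68 gf 5.3
shift [0.0012 0.0013 0.0008] roll 0.0001
```

View pics/s2.png

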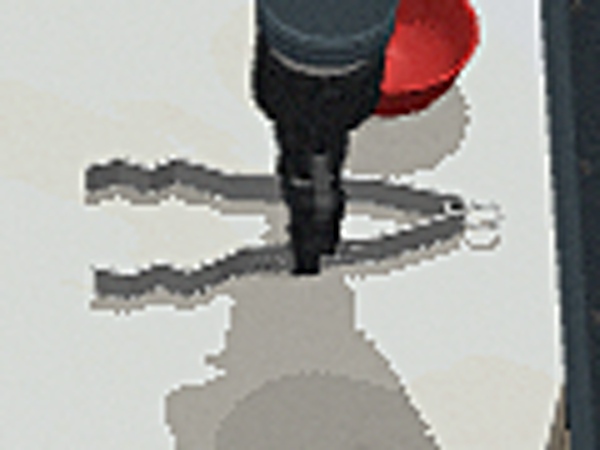

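The picture shows the fingers outside both arms near crop (310,220) and the jaws still open at (90,180) and (95,280). I'll lift gently.

{"api": "drive_tool", "payload": {
  "plan": [
    [[0,0,-0.02,0],[0,0,-0.05,0],[0,0,-0.09,0],[0,0,-0.14,0],[0,0,-0.19,0],[0,0,-0.24,0],[0,0,-0.28,0],[0,0,-0.3,0],[0,0,-0.3,0],[0,0,-0.3,0]]
  ]
}}

```text
time_s: 5.45
eef_pos: [0.4332, -0.2251, 0.1175]
eef_rot: [0.0, -0.172, 0.985, -0.0]
wrist_force: [-0.2, 0.7, -1.0]
opening: 0.681
grasp_force: 3.8
```

```bash
cat >> h.py <<'E'
def tongs(ycut=.12):
    "wrist-camera tongs cloud in tool frame: f=forward (-x), s=-y, z=height above TCP"
    o=ctrl.get_obs();p,d=ctrl.camera("wrist");i=ctrl.camera_info("wrist")
    T=np.array(i["T_tool_cam"]);K=np.array(i["camera_matrix"])
    w,a,b,c=o["eef_rot"];R=Ro.from_quat([a,b,c,w]).as_matrix()
    v,u=np.mgrid[:480,:640];P=np.stack([(u-K[0,2])*d/K[0,0],(v-K[1,2])*d/K[1,1],d],-1)
    L=P@T[:3,:3].T+T[:3,3]; W=L@R.T+o["eef_pos"]; return o,p,d,L,W
E
python3 - <<'E'
from h import *
import cv2
go(.40,.1,.118,220)
o,p,d,L,W=tongs();cv2.imwrite("pics/w3.png",p[:,:,::-1])
m=(d>0)&(W[:,:,2]>.08)&(L[:,:,2]>-.06);l=L[m]
for f in (-.12,-.11,-.1,-.08,-.06,-.04,.04,.06,.08):
    s=l[abs(l[:,0]-f)<.005];print(f,[(np.percentile(t[:,1],[5,50,95]).round(4),np.percentile(t[:,2],[2,50,98]).round(4)) for t in (s[s[:,1]>0],s[s[:,1]<0]) if len(t)>5])
print(l[:,0].min(),l[:,0].max())
E
```

```text
t 5.45 pos [ 0.4332 -0.2251  0.1175] yaw -160.19 tilt [-0.e+00 -1.e-04 -1.e+00] q6 -2.64 F [-0.2  0.7 -1. ] open 0.681 gf 3.8
shift [-0.1975  0.7927 -0.0012] roll -0.1121
-0.12 []
-0.11 []
-0.1 []
-0.08 []
-0.06 []
-0.04 [(array([0.0271, 0.0274, 0.0298]), array([-0.0256, -0.0238, -0.0039])), (array([-0.031 , -0.0291, -0.0287]), array([-0.0257, -0.0231, -0.003 ]))]
0.04 [(array([0.0217, 0.0222, 0.0244]), array([-0.0256, -0.0234, -0.003 ])), (array([-0.0255, -0.0233, -0.0226]), array([-0.0254, -0.0233, -0.003 ]))]
0.06 [(array([0.0152, 0.0174, 0.02  ]), array([-0.0256, -0.0239, -0.0032])), (array([-0.021 , -0.0183, -0.016 ]), array([-0.0255, -0.0238, -0.0028]))]
0.08 [(array([0.0083, 0.0105, 0.013 ]), array([-0.0256, -0.0237, -0.0035])), (array([-0.0139, -0.0113, -0.009 ]), array([-0.0255, -0.0238, -0.0035]))]
-0.05187988588160547 0.11311546485715519
```

View pics/w3.png

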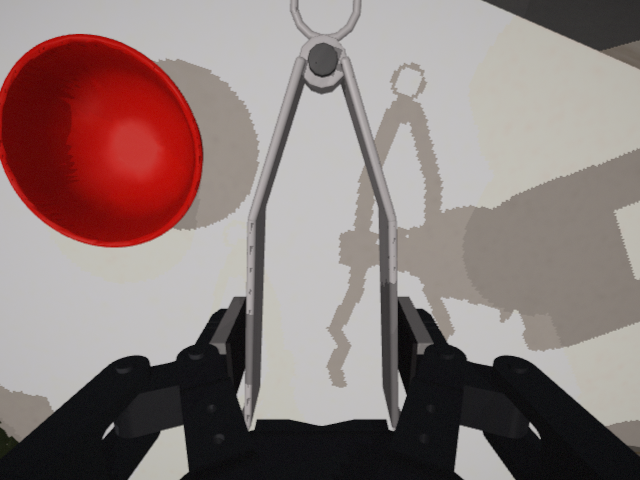

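The picture shows the tongs held level between the pads, with the hinge at (322,60) and the arms symmetric. The tongs' underside sits 1.6 mm above TCP. Now I'll carry them to the garlic.

{"api": "drive_tool", "payload": {
  "plan": [
    [[-0.004,0.016,0,0],[-0.012,0.048,0,-0.01],[-0.022,0.09,0,-0.02],[-0.034,0.135,0,-0.03],[-0.046,0.185,0,-0.04],[-0.059,0.235,0,-0.05],[-0.071,0.285,0,-0.06],[-0.084,0.335,0,-0.07],[-0.095,0.38,0,-0.08],[-0.104,0.415,0,-0.09],[-0.109,0.435,0,-0.1],[-0.11,0.44,0,-0.11]]
  ]
}}

```text
time_s: 6.5
eef_pos: [0.4138, -0.0425, 0.1169]
eef_rot: [-0.001, -0.341, 0.94, 0.001]
wrist_force: [0.8, 0.2, -1.5]
opening: 0.682
grasp_force: 3.8
```

```bash
python3 -c "
from h import *
go(.4306,.172,.118,220)"
```

```text
t 6.5 pos [ 0.4138 -0.0425  0.1169] yaw -140.09 tilt [ 7.0e-04  1.9e-03 -1.0e+00] q6 -2.66 F [ 0.8  0.2 -1.5] open 0.682 gf 3.8
shift [-0.3761  0.3844 -0.0023] roll -0.0005
```

{"api": "drive_tool", "payload": {
  "plan": [
    [[-0.015,0.016,0,0],[-0.045,0.048,0,0],[-0.085,0.087,0,0],[-0.128,0.13,0,0],[-0.17,0.175,0,0],[-0.215,0.22,0,0],[-0.258,0.262,0,0],[-0.298,0.305,0,0],[-0.335,0.342,0,0],[-0.36,0.368,0,0],[-0.373,0.38,0,0],[-0.376,0.384,0,0]]
  ]
}}

```text
time_s: 7.5
eef_pos: [0.4326, 0.1706, 0.1174]
eef_rot: [-0.0, -0.34, 0.941, 0.0]
wrist_force: [0.9, -0.6, -0.0]
opening: 0.678
grasp_force: 3.8
```

{"api": "drive_tool", "payload": {
  "plan": [
    [[0,0,0,0],[0,0,0,0],[0,0,0,0]]
  ]
}}

```text
time_s: 7.75
eef_pos: [0.4329, 0.1688, 0.1176]
eef_rot: [-0.0, -0.338, 0.941, -0.0]
wrist_force: [-0.6, 0.0, -0.9]
opening: 0.677
grasp_force: 3.8
```

```bash
python3 - <<'E'
from h import *
import cv2
go(.4306,.172,.0125,220)
A=[]
for n,(x,y,w,h) in (("top",(240,210,160,120)),("side",(270,220,160,120))):
    p,d=ctrl.camera(n); np.savez(f"{n}4.npz",p=p,d=d)
    A.append(cv2.resize(p[y:y+h,x:x+w,::-1],None,fx=2.5,fy=2.5,interpolation=cv2.INTER_CUBIC))
    W=cloud(n,p,d); q=W[(d>0)&(W[:,:,2]>.125)&(W[:,:,2]<.155)]
    o=ctrl.get_obs();e=np.radians(40);k=q[:,:2]-o["eef_pos"][:2]
    l=np.c_[k@[np.cos(e),np.sin(e)],k@[-np.sin(e),np.cos(e)]];g=(abs(l[:,1])<.06)&(l[:,0]>.03)&(l[:,0]<.15);l=l[g]
    for f in (.04,.06,.08,.095,.11,.12):
        s=l[abs(l[:,0]-f)<.006];print(n,f,[np.percentile(t[:,1],[5,50,95]).round(4) for t in (s[s[:,1]>0],s[s[:,1]<0]) if len(t)>2])
    if len(l):print(np.percentile(l[:,0],[99,100]), np.percentile(q[g][:,2],[2,98]))
cv2.imwrite("pics/c4.png",np.hstack(A))
E
```

```text
t 7.75 pos [0.4329 0.1688 0.1176] yaw -140.44 tilt [ 4.e-04  0.e+00 -1.e+00] q6 -2.15 F [-0.6  0.  -0.9] open 0.677 gf 3.8
shift [-0.0008  0.0099  0.2627] roll -0.0025
top 0.04 [array([0.0292, 0.0321, 0.0343])]
top 0.06 [array([0.0376, 0.0409, 0.0441])]
top 0.08 [array([0.0371, 0.0406, 0.0431])]
top 0.095 [array([0.0385, 0.0407, 0.0428])]
top 0.11 [array([0.0412, 0.0442, 0.0453])]
top 0.12 [array([0.0396, 0.0413, 0.0423])]
[0.12416187 0.12652832] [0.12574896 0.14904938]
side 0.04 [array([0.0287, 0.031 , 0.0333]), array([-0.0367, -0.0325, -0.0283])]
side 0.06 [array([0.0363, 0.0393, 0.0423]), array([-0.0461, -0.0419, -0.037 ])]
side 0.08 [array([0.0371, 0.0404, 0.0429]), array([-0.0457, -0.0417, -0.0363])]
side 0.095 [array([0.0376, 0.0404, 0.0433]), array([-0.0468, -0.0416, -0.0364])]
side 0.11 [array([0.0409, 0.0441, 0.0464]), array([-0.0472, -0.0457, -0.0434])]
side 0.12 [array([0.038 , 0.0412, 0.0452]), array([-0.0464, -0.044 , -0.04  ])]
[0.12681821 0.12771648] [0.12540828 0.14611471]
```

View pics/c4.png

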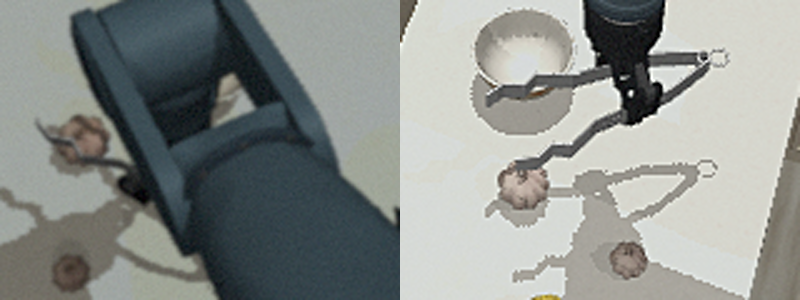

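Picture: the tongs are level above the garlic, with the garlic at top-crop (83,140) and the jaws straddling it. The offset is about 4 mm. I'll correct that and then descend.

{"api": "drive_tool", "payload": {
  "plan": [
    [[0.001,0.01,0.02,-0.003],[0.001,0.01,0.05,-0.003],[0.001,0.01,0.08,-0.003],[0.001,0.01,0.1,-0.003],[0.001,0.01,0.1,-0.003],[0.001,0.01,0.1,-0.003],[0.001,0.01,0.1,-0.003]]
  ]
}}

```text
time_s: 8.43
eef_pos: [0.4304, 0.1724, 0.078]
eef_rot: [0.0, -0.343, 0.939, -0.0]
wrist_force: [0.4, -0.1, -1.3]
opening: 0.68
grasp_force: 3.8
```

```bash
python3 -c "
from h import *
go(.430,.172,.0125,220)"
```

```text
t 8.4333 pos [0.4304 0.1724 0.078 ] yaw -139.85 tilt [-4.e-04 -2.e-04 -1.e+00] q6 -2.15 F [ 0.4 -0.1 -1.3] open 0.68 gf 3.8
shift [0.0014 0.     0.1637] roll 0.0009
```

{"api": "drive_tool", "payload": {
  "plan": [
    [[0.001,0,0.015,0],[0.001,0,0.035,0],[0.001,0,0.055,0],[0.001,0,0.075,0],[0.001,0,0.095,0],[0.001,0,0.115,0],[0.001,0,0.135,0],[0.001,0,0.152,0],[0.001,0,0.162,0],[0.001,0,0.162,0],[0.001,0,0.162,0],[0.001,0,0.162,0]]
  ]
}}

```text
time_s: 9.43
eef_pos: [0.4302, 0.1721, 0.0132]
eef_rot: [0.0, -0.343, 0.939, -0.0]
wrist_force: [-0.7, -0.3, -0.7]
opening: 0.68
grasp_force: 3.8
```

```bash
python3 - <<'E'
from h import *
import cv2
go(.430,.172,.0125,220)
A=[]
for n,(x,y,w,h) in (("top",(240,210,100,100)),("side",(280,240,100,100))):
    p,d=ctrl.camera(n)
    A.append(cv2.resize(p[y:y+h,x:x+w,::-1],None,fx=4,fy=4,interpolation=cv2.INTER_CUBIC))
cv2.imwrite("pics/c5.png",np.hstack(A))
E
```

```text
t 9.4333 pos [0.4302 0.1721 0.0132] yaw -139.84 tilt [-5.e-04 -3.e-04 -1.e+00] q6 -2.15 F [-0.7 -0.3 -0.7] open 0.68 gf 3.8
shift [ 0.0005 -0.      0.0017] roll 0.0009
```

View pics/c5.png

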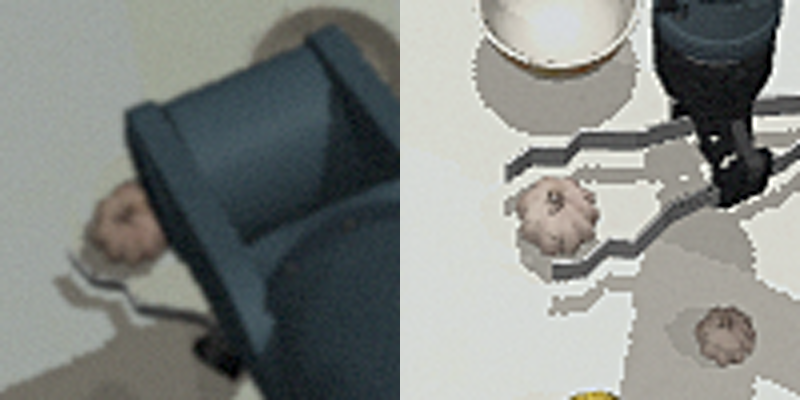

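The jaws straddle the bulb: tips at side-crop (508,170) and (553,272), jaw middle about (558,217), bulb centre (560,215). I'll close in stages.

{"api": "drive_tool", "payload": {
  "plan": [
    [[0,0,0,0],[0,0,0,0],[0,0,0,0],[0,0,0,0]]
  ],
  "jaw": 0.44
}}

```text
time_s: 9.87
eef_pos: [0.4299, 0.1721, 0.013]
eef_rot: [0.0, -0.343, 0.939, -0.0]
wrist_force: [-0.4, -0.3, -1.0]
opening: 0.561
grasp_force: 4.7
```

{"api": "drive_tool", "payload": {
  "plan": [
    [[0,0,0,0],[0,0,0,0],[0,0,0,0],[0,0,0,0]]
  ],
  "jaw": 0.5
}}

```text
time_s: 10.2
eef_pos: [0.4298, 0.1721, 0.0129]
eef_rot: [-0.0, -0.343, 0.939, -0.0]
wrist_force: [-0.2, -0.2, -1.1]
opening: 0.499
grasp_force: 5.7
```

{"api": "drive_tool", "payload": {
  "plan": [
    [[0,0,0,0],[0,0,0,0],[0,0,0,0],[0,0,0,0]]
  ],
  "jaw": 0.54
}}

```text
time_s: 10.53
eef_pos: [0.4299, 0.1721, 0.0129]
eef_rot: [0.0, -0.343, 0.939, -0.0]
wrist_force: [-0.8, -0.3, 0.4]
opening: 0.473
grasp_force: 58.7
```

{"api": "drive_tool", "payload": {
  "plan": [
    [[0,0,0,0],[0,0,-0.01,0],[0,0,-0.03,0],[0,0,-0.06,0],[0,0,-0.1,0],[0,0,-0.14,0],[0,0,-0.18,0],[0,0,-0.22,0],[0,0,-0.25,0],[0,0,-0.27,0],[0,0,-0.275,0],[0,0,-0.275,0]]
  ],
  "jaw": 0.58
}}

```text
time_s: 11.53
eef_pos: [0.4301, 0.1721, 0.1235]
eef_rot: [0.001, -0.343, 0.939, -0.0]
wrist_force: [0.7, 0.0, -2.6]
opening: 0.471
grasp_force: 60.6
```

```bash
python3 - <<'E'
from h import *
import cv2
go(.476,.026,.122,220)
A=[]
for n,(x,y,w,h) in (("top",(240,190,130,130)),("side",(270,200,130,130))):
    p,d=ctrl.camera(n)
    A.append(cv2.resize(p[y:y+h,x:x+w,::-1],None,fx=3,fy=3,interpolation=cv2.INTER_CUBIC))
    W=cloud(n,p,d); q=W[(d>0)&(np.hypot(W[:,:,0]-.515,W[:,:,1]-.245)<.05)&(W[:,:,2]>.08)&(W[:,:,2]<.22)]
    c=p[(d>0)&(np.hypot(W[:,:,0]-.515,W[:,:,1]-.245)<.05)&(W[:,:,2]>.08)&(W[:,:,2]<.22)].astype(int)
    k=(c[:,0]-c[:,2])>25; print(n,k.sum(),cv2.minEnclosingCircle(q[k][:,:2].astype(np.float32)) if k.sum()>5 else "", np.percentile(q[k][:,2],[2,98]) if k.sum()>5 else len(q))
cv2.imwrite("pics/c6.png",np.hstack(A))
E
```

```text
t 11.5333 pos [0.4301 0.1721 0.1235] yaw -139.84 tilt [-1.1e-03 -7.0e-04 -1.0e+00] q6 -2.15 F [ 0.7  0.  -2.6] open 0.471 gf 60.6
shift [ 0.1479 -0.3532  0.0039] roll 0.0009
top 212 ((0.5104906558990479, 0.24106623232364655), 0.022305013611912727) [0.140906   0.16263224]
side 178 ((0.5140136480331421, 0.24018310010433197), 0.02602834813296795) [0.13706293 0.15787687]
```

View pics/c6.png

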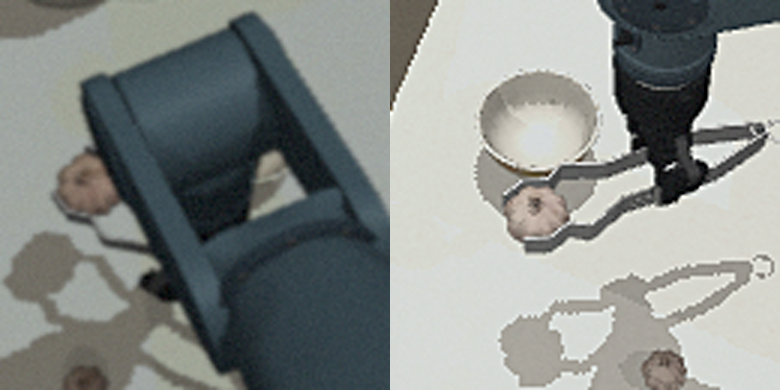

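The bulb hangs squeezed in the jaws at side-crop (537,212), clear of the worktop by its shadow. Next is the move over the bowl, shifting it (0.0445, -0.147) m.

```bash
python3 -c "
from h import *
go(.4746,.0251,.127,220.16)"
```

```text
t 11.6333 pos [0.4293 0.172  0.1223] yaw -139.85 tilt [ 9.e-04  6.e-04 -1.e+00] q6 -2.15 F [-0.5 -0.3 -2.1] open 0.472 gf 60.6
shift [ 0.1502 -0.3538 -0.0118] roll -0.0
```

{"api": "drive_tool", "payload": {
  "plan": [
    [[0.005,-0.012,-0.012,0],[0.015,-0.036,-0.012,0],[0.03,-0.07,-0.012,0],[0.047,-0.11,-0.012,0],[0.064,-0.15,-0.012,0],[0.081,-0.19,-0.012,0],[0.098,-0.23,-0.012,0],[0.114,-0.268,-0.012,0],[0.128,-0.302,-0.012,0],[0.14,-0.33,-0.012,0],[0.147,-0.347,-0.012,0],[0.15,-0.354,-0.012,0]]
  ]
}}

```text
time_s: 12.63
eef_pos: [0.4755, 0.0238, 0.1275]
eef_rot: [-0.0, -0.343, 0.939, -0.0]
wrist_force: [-0.2, -0.5, -1.1]
opening: 0.474
grasp_force: 60.6
```

{"api": "drive_tool", "payload": {
  "plan": [
    [[0,0,0,0],[0,0,0,0],[0,0,0,0],[0,0,0,0],[0,0,0,0],[0,0,0,0]]
  ]
}}

```text
time_s: 13.13
eef_pos: [0.4752, 0.0256, 0.1277]
eef_rot: [0.0, -0.344, 0.939, 0.0]
wrist_force: [0.1, -0.0, -0.4]
opening: 0.474
grasp_force: 60.6
```

```bash
python3 - <<'E'
from h import *
import cv2
go(.4746,.0251,.127,220.16)
A=[]
for n,(x,y,w,h) in (("top",(250,170,130,130)),("side",(270,170,130,130))):
    p,d=ctrl.camera(n)
    A.append(cv2.resize(p[y:y+h,x:x+w,::-1],None,fx=3,fy=3,interpolation=cv2.INTER_CUBIC))
    W=cloud(n,p,d); m=(d>0)&(np.hypot(W[:,:,0]-.556,W[:,:,1]-.094)<.05)&(W[:,:,2]>.08)&(W[:,:,2]<.22)
    q=W[m];c=p[m].astype(int)
    k=(c[:,0]-c[:,2])>25; print(n,k.sum(),cv2.minEnclosingCircle(q[k][:,:2].astype(np.float32)),np.percentile(q[k][:,2],[2,98]))
    m=(d>0)&(np.hypot(W[:,:,0]-.556,W[:,:,1]-.094)<.08)&(W[:,:,2]>.047)&(W[:,:,2]<.065);q=W[m];print("rim",cv2.minEnclosingCircle(q[:,:2].astype(np.float32)))
cv2.imwrite("pics/c7.png",np.hstack(A))
E
```

```text
t 13.1333 pos [0.4752 0.0256 0.1277] yaw -139.8 tilt [-0. -0. -1.] q6 -2.47 F [ 0.1 -0.  -0.4] open 0.474 gf 60.6
shift [0.0019 0.     0.0018] roll 0.0002
top 217 ((0.556084394454956, 0.09358306974172592), 0.023909008130431175) [0.1444969  0.16471474]
rim ((0.5559587478637695, 0.0948883518576622), 0.05854380875825882)
side 125 ((0.5580288767814636, 0.09302689880132675), 0.025473641231656075) [0.14211064 0.16339082]
rim ((0.5582751631736755, 0.09531206637620926), 0.05849646404385567)
```

View pics/c7.png

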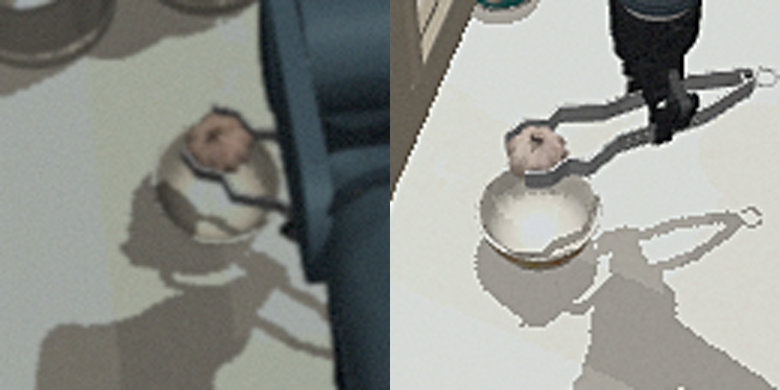

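The bulb is in the jaws at side-crop (537,147). It is within about 2 mm of the bowl's middle, and its underside is at about z = 0.11, some 5 cm clear of the rim. Everything is at rest, so I'm handing in.

```bash
python3 -c "
from bench import ctrl
print(ctrl.hand_in())"
```

```text
the job is handed in; nothing more can be done
None
```

I handed the job in at about 13 s with the garlic bulb squeezed in the tongs, within about 2 mm of the bowl's middle and roughly 5 cm above its rim. No verdict came back.

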